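# Lay out the sculptor's display models

## Robot

A 6-joint arm with a two-finger parallel gripper is mounted at the origin on the work surface. World frame = base frame: x ahead of the robot, y to its left, z up, the work surface at z = 0. Lengths are in m, angles in rad, forces in N, time in s.
With the tool pointing down it reaches from about 0.275 to 0.75 m from the base axis. Payload 10.2 kg.
Tool frame: the origin (TCP) lies on the centre line of the jaws, within the pads' length; the fingertips stand 22 mm ahead of it and the grasp point (between the pads) lies 3 mm ahead of it (arm.tip_reach is the distance from the TCP to the fingertips, in m); z points along the fingers, y is the line along which they close (so a half turn about z gives the same grasp; the last joint's range is limited). The gripper opens to 88 mm and grips with 3 to 60 N. Pads are 18 mm wide; open, the fingers measure 123 mm over their backs; the gripper's body (75 mm by 187 mm) begins 45 mm behind the grasp point.
Start: joints at [0.982, 0.313, 1.498, -0, 1.331, -0.223], TCP at [0.188, 0.49, 0.261] pointing down, gripper open.
Joint ranges: [-2.94, 2.94], [-0.97, 2.17], [0.19, 2.56], [-1.23, 4.37], [0.02, 3.11], [-2.88, 2.88]. Speed limits (rad/s): [2.39, 2.39, 3.01, 3.14, 3.14, 3.14].

## Interface

Orientations are given as a rotation vector (axis times angle).
In Python, from plant import monitor, cams, arm, trace, spot_point gives the robot as it stands. The module is installed in compiled form; this text tells all that it offers.
- The arm moves only by the tool play_rows, never from a script. Its argument "targets" is a list that holds one entry, the list of rows, each a list of 5 numbers: the closure, from -1 (fully open) to 1 (shut), then the shift along the tool's x, y, z in mm, then the turn about the tool's z in rad. A call has 1 to 12 rows; each row shifts and turns the commanded pose from where the row before left it, along the tool's axes as they then stand; what a row does not reach is not made up. A row lasts 1/8 s, in which the tool goes at most 62.5 mm and 10.7 degrees, less where a joint would pass 70% of its speed; a pose out of reach is approached as far as the arm can. A call is refused whole if a number of a shift passes 62.5 or a number of a turn 0.188, either way. A call with a gripper value outside its range is refused whole. The fingers move at their own pace and stop on an object; the grip force is fixed at half the most. Time passes only in rows, so rows that do not move let the fingers close. It gives the time, the measured TCP pose, the force, the opening and the grip force at its end, in the units of the state.
- monitor.read_state(): the state, without advancing time (a new reading comes with each control period).
- cams.camera(name): name is "scene" or "top" or "wrist"; returns a dict with "img" (384x512x3 uint8, red, green, blue), "z_map" (384x512 float32, m along the optical axis (not along the pixel's ray), 0 where there is no reading), "fx", "fy", "cx", "cy" (pixels), "world_to_cam" (4x4, takes a point from world to camera coordinates); the wrist camera has in their place "T_tool_cam" (4x4, takes a point from camera to tool coordinates, whose origin is the TCP and whose axes are the flange's). Camera axes: x right, y up, looking along -z (the intrinsics and any distortion apply to the point x, -y, -z); pixel columns grow to the right and rows downward; lengths in m; the calibration is good to about 2 mm. A picture is of the moment at which its call begins: read the wrist's pose just before it.
- arm.sign_off(): hands the job in; it is judged then, once.
Trained networks look in a picture, given as the dict that the camera call returned (one of the last four; its "shot" number tells which), for a name from the list of things; names that differ only in an ending like _2 or _b are one class to them, and where a whole thing is asked for, a point or a joint stands for the part that bears it (a point fixed in the world has none). Each returns a list of dicts, best first, with "confidence" (0 to 1); they miss things now and then, are a little off and sometimes report something else, mostly with a low value. They report only what shows in the picture. A call takes as long as a camera call. They do not tell look-alikes from the thing itself.
- trace(picture, query): "mask" (384x512 bool, what is visible of it).
- spot_point(picture, query): "at" ([x, y, z] in m, in the coordinates of the camera as it stood for that picture, good to about 4 mm: a listed point, or the origin of a listed thing).
The state is a dict: "clock": time; "joint_positions": joint angles; "qvel": joint speeds; "joint_efforts": joint torques, N m; "eef_pos": TCP position; "orientation": TCP orientation; "force": force on the tool from outside, world axes, zero at the start; "wrist_torque": the same for the moment, N m; "gripper_width": finger opening in m; "grip_force": force on a finger pad.
Only numpy, scipy, OpenCV 4.12 (cv2) and the standard library are available. Lean on these libraries where they do the work, as an engineer would, in place of code of your own. Each camera call takes 0.05 s, during which the arm holds its last target. There are 200 camera calls.

## Task

Set up the display of models on the bench: stand the cream drum centred on the white square plinth and the red cap centred on the drum, put the terracotta tree stump in the middle of the dark turntable, and stand the blue obelisk on the bench midway between plinth and turntable, on the straight line joining their centres. All models must end upright and let go; do not disturb the green jar or the yellow bottle.

Things in the scene. Friction and masses are not known exactly. Their poses are not given: they have to be found in the camera images.
- plinth: White square stepped plinth, fixed to the bench: lower step 110 x 110 mm, 12 mm high; upper step 84 x 84 mm, flat top at 26 mm. Origin at the centre of its underside on the bench, z up, x and y along its sides. Its centre is always 280 mm from the turntable's; either may be on the left, and the line joining them runs along the plinth's y axis (its yaw is within 0.18 rad of straight ahead).
- wheel: Round dark modelling turntable, fixed and not turning: black disc of 124 mm diameter with a bright 100 mm ring inlaid in its top, on a low foot, flat top 36 mm above the bench. Origin at the centre of its underside on the bench, z up.
- drum: Cream round column drum, loose, standing, 76 mm high: foot 60 mm diameter (up to 16 mm), waist 50 mm diameter (20 to 56 mm), collar 62 mm diameter (60 to 76 mm) with a flat top. Origin at the centre of its underside, z up its axis. 0.15 to 0.31 kg.
- cap: Red round column cap, loose, standing, 52 mm high: shallow dome of 72 mm diameter, flat below, its edge 12 mm high and its top 24 mm high at the middle, with an upright round grip knob 24 mm in diameter from there to 52 mm. Origin at the centre of its underside, z up its axis. 0.10 to 0.21 kg.
- stump: Terracotta tree-stump model with dark bark ribs and growth rings on top, loose, standing, 70 mm high: 62 mm diameter at the foot tapering evenly to 54 mm at the flat top. Origin at the centre of its underside, z up its axis. 0.14 to 0.28 kg.
- obelisk: Blue square obelisk, loose, standing, 72 mm high: foot 44 x 44 mm (up to 16 mm), straight shaft 34 x 34 mm (16 to 56 mm), pyramid point above. Origin at the centre of its underside, z up, x and y along its sides (yaw varies up to 0.6 rad either way). 0.11 to 0.23 kg.
- jar: Bystander: green jar, loose, 56 mm diameter, 75 mm high. Origin at the centre of its underside. Leave it where it stands.
- glue: Bystander: yellow bottle with a black cap, loose, 48 mm diameter, 85 mm high. Origin at the centre of its underside. Leave it where it stands.
Mind the look-alikes: they are no part of the job. Of the things like the cap, leave any that is purple; of the rest the smaller one is meant.

How it is judged:
By the outcome, as a careful person would: the job done as asked, in the order asked, and still so for the second after the job is handed in, with the robot touching nothing.
It also fails if it takes over 128 s, if anything falls off the work surface, if the arm or the gripper's body presses on something with over 40 N, if the wrist force passes 120 N, or if a joint passes its speed limit or range.

## Working session

There is one attempt and no reset: what is moved stays moved. The work goes in short steps, Python scripts to look and compute and a tool call to move; the robot and the scene stay as the last step left them, time stands still between calls to the robot, and variables do not carry over. Pictures are saved under pics/ and viewed, at most 14 in all, crops included, and the job is handed in when it is done.

Besides the shell and the picture viewer there is one more tool, called after "Call:" in YAML: its name, and indented under it one key for each argument. play_rows: Moves the arm, as the interface text tells. Its arguments: {"type":"object","properties":{"targets":{"type":"array"}},"required":["targets"]}

```bash
mkdir -p pics; cat > h.py <<'E'
import numpy as np, cv2
from scipy.spatial.transform import Rotation as R
from plant import monitor, cams, arm, trace, spot_point
def shot(name):
    s=monitor.read_state(); d=cams.camera(name)
    if name=="wrist":
        T=np.eye(4); T[:3,:3]=R.from_rotvec(s["orientation"]).as_matrix(); T[:3,3]=s["eef_pos"]
        d["c2w"]=T@np.array(d["T_tool_cam"])
    else: d["c2w"]=np.linalg.inv(d["world_to_cam"])
    return d
def save(d,n): cv2.imwrite("pics/"+n,d["img"][:,:,::-1])
def cloud(d):
    z=d["z_map"]; v,u=np.mgrid[:z.shape[0],:z.shape[1]]
    P=np.stack([(u-d["cx"])/d["fx"]*z,-(v-d["cy"])/d["fy"]*z,-z],-1)
    return P@d["c2w"][:3,:3].T+d["c2w"][:3,3]
def w(d,p): return d["c2w"][:3,:3]@np.array(p)+d["c2w"][:3,3]
E
python3 - <<'E'
from h import *
s=monitor.read_state(); print(s["clock"],s["eef_pos"],s["orientation"],R.from_rotvec(s["orientation"]).as_matrix().round(3))
for c in ["top","scene"]:
    d=shot(c); save(d,c+"0.png"); print(c,[k for k in d],d["c2w"].round(3).tolist())
    for n in ["plinth","wheel","drum","cap","stump","obelisk","jar","glue"]:
        print(n,[(round(r["confidence"],2),w(d,r["at"]).round(3).tolist()) for r in spot_point(d,n)])
E
```

```text
0.0 [0.18769391 0.49008218 0.26018117] [-5.71333014e-01 -3.08868428e+00  1.77069597e-03] [[-0.934  0.358 -0.001]
 [ 0.358  0.934 -0.001]
 [ 0.    -0.001 -1.   ]]
top ['img', 'z_map', 'fx', 'fy', 'cx', 'cy', 'world_to_cam', 'shot', 'c2w'] [[-0.016, 0.986, -0.167, 0.313], [-1.0, -0.014, 0.012, 0.014], [0.009, 0.167, 0.986, 1.044], [0.0, 0.0, 0.0, 1.0]]
plinth [(0.69, [0.626, 0.131, -0.003])]
wheel [(0.62, [0.658, -0.146, -0.001])]
drum [(0.92, [0.578, 0.379, 0.002])]
cap [(0.96, [0.334, -0.235, 0.002]), (0.92, [0.463, -0.291, -0.002]), (0.89, [0.235, -0.342, -0.001])]
stump [(0.63, [0.437, -0.099, -0.005])]
obelisk [(0.66, [0.443, 0.303, -0.002])]
jar [(0.63, [0.46, 0.094, -0.004])]
glue [(0.63, [0.565, -0.354, 0.002])]
scene ['img', 'z_map', 'fx', 'fy', 'cx', 'cy', 'world_to_cam', 'shot', 'c2w'] [[0.79, -0.504, 0.349, 0.835], [0.613, 0.641, -0.462, -0.48], [0.009, 0.579, 0.815, 0.867], [0.0, 0.0, 0.0, 1.0]]
plinth [(0.86, [0.631, 0.131, 0.003])]
wheel [(0.66, [0.66, -0.145, -0.001])]
drum [(0.74, [0.582, 0.37, -0.002])]
cap [(0.79, [0.461, -0.301, -0.002]), (0.77, [0.241, -0.348, 0.001]), (0.74, [0.333, -0.239, 0.003])]
stump [(0.58, [0.44, -0.096, -0.001])]
obelisk [(0.59, [0.45, 0.303, 0.001])]
jar [(0.9, [0.466, 0.094, 0.003])]
glue [(0.7, [0.566, -0.353, -0.0])]
```

View pics/top0.png

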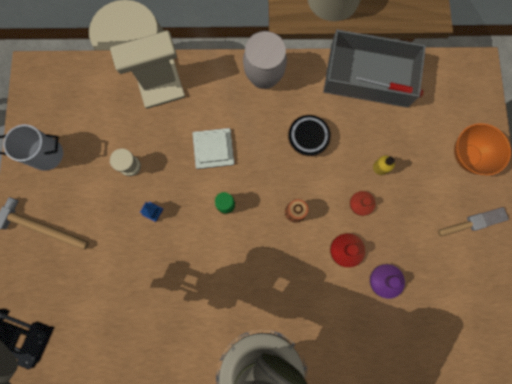

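View pics/scene0.png

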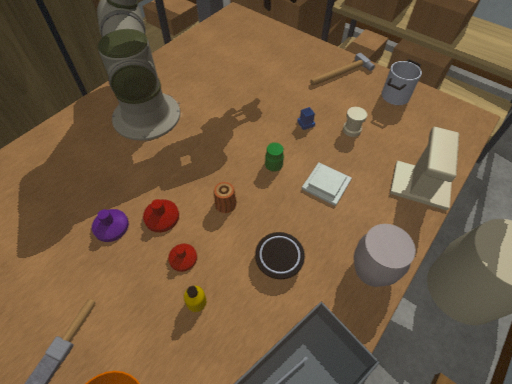

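```bash
python3 - <<'E'
from h import *
for c in ["top","scene"]:
    d=shot(c); P=cloud(d)
    for n in ["plinth","wheel","drum","cap","stump","obelisk","jar","glue"]:
        for r in trace(d,n):
            m=r["mask"]; q=P[m&(d["z_map"]>0)]
            zt=np.percentile(q[:,2],98); t=q[q[:,2]>zt-.006]
            lo=q[(q[:,2]>.003)]
            c_,s_,a_=cv2.minAreaRect((t[:,:2]*1000).astype(np.float32)); c2,s2,a2=cv2.minAreaRect((lo[:,:2]*1000).astype(np.float32))
            print(c,n,round(r["confidence"],2),m.sum(),"ztop%.3f"%zt,"top",np.round(c_+s_,0),round(a_),"all",np.round(c2+s2,0),round(a2,1),d["img"][m].mean(0).round())
E
```

```text
top plinth 0.85 1402 ztop0.028 top [627. 132.  84.  84.] 6 all [627. 134. 111. 112.] 5.4 [166. 170. 158.]
top wheel 0.93 1348 ztop0.039 top [ 655. -145.  119.  118.] 21 all [ 655. -146.  119.  119.] 21.8 [47. 46. 46.]
top drum 0.85 614 ztop0.078 top [578. 372.  61.  59.] 64 all [577. 372.  60.  61.] 70.5 [148. 140. 116.]
top cap 0.76 949 ztop0.070 top [ 328. -242.   29.   29.] 89 all [ 330. -243.   89.   98.] 26.2 [122.  38.  29.]
top cap 0.71 991 ztop0.067 top [ 242. -347.   27.   28.] 64 all [ 242. -346.   90.   90.] 11.6 [88. 51. 97.]
top cap 0.7 559 ztop0.052 top [ 459. -293.   22.   22.] 25 all [ 459. -292.   69.   69.] 0.6 [125.  55.  39.]
top cap 0.23 329 ztop0.071 top [444. 300.  20.  19.] 63 all [443. 302.  46.  45.] 62.9 [38. 53. 78.]
top stump 0.6 389 ztop0.073 top [ 437. -101.   48.   49.] 89 all [435. -98.  54.  53.] 87.8 [126.  87.  58.]
top obelisk 0.5 265 ztop0.071 top [444. 300.  20.  19.] 63 all [443. 299.  39.  41.] 63.5 [28. 49. 78.]
top jar 0.89 333 ztop0.077 top [461.  95.  45.  44.] 87 all [458.  93.  49.  49.] 1.4 [39. 97. 48.]
top glue 0.55 311 ztop0.086 top 
[... 702 characters left out ...]
 330. -243.   92.   96.] 85.0 [115.  31.  19.]
scene cap 0.67 434 ztop0.079 top [465.  95.  45.  46.] 11 all [467.  93.  50.  49.] 74.0 [47. 86. 40.]
scene cap 0.6 675 ztop0.054 top [ 462. -293.   22.   21.] 46 all [ 461. -293.   70.   70.] 81.4 [121.  37.  21.]
scene stump 0.66 574 ztop0.074 top [ 440. -102.   52.   50.] 79 all [ 443. -103.   53.   58.] 2.5 [108.  69.  40.]
scene stump 0.38 442 ztop0.079 top [463.  95.  46.  47.] 39 all [465.  93.  50.  52.] 68.9 [47. 85. 40.]
scene jar 0.78 434 ztop0.079 top [463.  95.  46.  47.] 39 all [465.  93.  50.  51.] 74.0 [46. 86. 40.]
scene glue 0.61 455 ztop0.088 top [ 567. -354.   21.   21.] 69 all [ 569. -354.   47.   43.] 57.1 [106.  87.  10.]
```

The pictures match the detections. In the top view the drum is at px (125,161), the obelisk (152,211), the plinth (213,148), the wheel (310,135), the stump (297,210), and the small red cap (362,203). The look-alikes are the large red one at (347,250) and the purple one at (388,281). Next I move above the drum.

Call:
play_rows:
  targets:
    - [[-1,-41,3,6,0],[-1,-41,3,6,0],[-1,-41,3,6,0],[-1,-41,3,6,0],[-1,-41,3,6,0],[-1,-41,3,6,0],[-1,-41,3,6,0],[-1,-41,3,6,0],[-1,-41,3,6,0],[-1,-40,3,6,0],[-1,0,0,0,0]]

```text
clock: 3.18
eef_pos: [0.5822, 0.3704, 0.1991]
orientation: [-0.575, -3.087, 0.002]
force: [-1.0, 0.6, -0.4]
gripper_width: 0.0882
grip_force: 0.0
```

```bash
cat >> h.py <<'E'
def circ(d,n,near,zb=0,tag=""):
    """upper-surface centre of the trace of n nearest to world xy near"""
    P=cloud(d); best=None
    for r in trace(d,n):
        q=P[r["mask"]&(d["z_map"]>0)]
        if len(q)<30: continue
        zt=np.percentile(q[:,2],97); t=q[q[:,2]>zt-.006]
        c,rad=cv2.minEnclosingCircle((t[:,:2]*1000).astype(np.float32)); b=cv2.minAreaRect((t[:,:2]*1000).astype(np.float32))
        if best is None or np.hypot(*(np.array(c)/1000-near))<np.hypot(*(np.array(best[0])/1000-near)): best=(c,rad,b,zt)
    print(tag,n,None if best is None else (np.round(best[0],1),"r",round(best[1],1),"box",[np.round(x,1) for x in best[2]],"zt",round(best[3],3)))
    return best
def go(xy,z):
    """tool-frame mm to world point (mm)"""
    s=monitor.read_state(); M=R.from_rotvec(s["orientation"]).as_matrix()
    y=M[:,1]; print("t",round(s["clock"],2),"tcp",(s["eef_pos"]*1000).round(1),"yax deg",np.degrees(np.arctan2(y[1],y[0])).round(1),"F",np.round(s["force"],1),"w",s["gripper_width"],"-> tool delta",(M.T@(np.array([*xy,z])-s["eef_pos"]*1000)).round(1))
E
python3 - <<'E'
from h import *
d=shot("wrist"); save(d,"w1.png"); print(d["c2w"].round(3).tolist())
b=circ(d,"drum",(.58,.372)); 
print([(round(r["confidence"],2),w(d,r["at"]).round(4)) for r in spot_point(d,"drum")])
go(b[0] if b else (580,372),41)
E
```

```text
[[0.359, -0.885, -0.297, 0.505], [0.933, 0.34, 0.116, 0.401], [-0.001, -0.319, 0.948, 0.324], [0.0, 0.0, 0.0, 1.0]]
 drum (array([580.6, 373.3]), 'r', 31.0, 'box', [array([580.4, 373.1]), array([61. , 61.2]), np.float64(28.2)], 'zt', np.float64(0.078))
[(0.66, array([5.830e-01, 3.691e-01, 5.000e-04]))]
t 3.33 tcp [579.8 372.5 200.9] yax deg 69.1 F [-0.4 -0.1 -0.3] w 0.08821676482118655 -> tool delta [ -0.5   1.1 159.9]
```

View pics/w1.png

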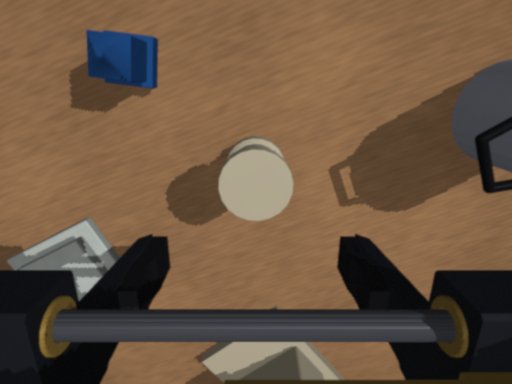

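Drum top is centred at px (256,184), midway between the open fingers. Descending and gripping.

Call:
play_rows:
  targets:
    - [[-1,0,1,40,0],[-1,0,0,40,0],[-1,0,0,40,0],[-1,0,0,25,0],[-1,0,0,14,0],[-1,0,0,0,0],[1,0,0,0,0],[1,0,0,0,0],[1,0,0,0,0],[1,0,0,0,0],[1,0,0,0,0],[1,0,0,0,0]]

```text
clock: 4.82
eef_pos: [0.5811, 0.3729, 0.0423]
orientation: [0.571, 3.089, 0.0]
force: [-1.2, -2.7, 5.0]
gripper_width: 0.06
grip_force: 30.0
```

```bash
python3 - <<'E'
from h import *
d=shot("wrist"); go((580,372),41); d2=shot("scene"); 
cv2.imwrite("pics/g1.png",np.hstack([d["img"][100:384,100:412],cv2.resize(d2["img"][60:180,290:440],None,fx=2.367,fy=2.367)])[:,:,::-1])
E
```

```text
t 4.88 tcp [581.1 372.9  42.3] yax deg 69.0 F [-1.3 -1.8  6.5] w 0.05979487267687022 -> tool delta [ 0.7 -1.2  1.3]
```

View pics/g1.png

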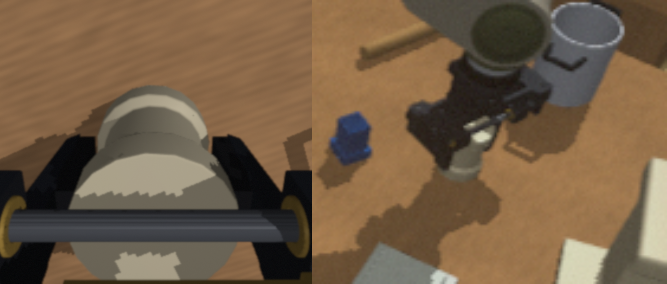

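The fingertips look wedged on the foot (width 60, upward force). I'll reopen, rise 4 mm and grip again.

Call:
play_rows:
  targets:
    - [[-1,0,0,0,0],[-1,0,0,0,0],[-1,0,0,-4,0],[1,0,0,0,0],[1,0,0,0,0],[1,0,0,0,0],[1,0,0,0,0],[1,0,0,0,0],[1,0,0,0,0],[1,0,0,0,0]]

```text
clock: 6.18
eef_pos: [0.5808, 0.3728, 0.0457]
orientation: [-0.571, -3.089, 0.0]
force: [-0.2, -1.3, -1.1]
gripper_width: 0.0602
grip_force: 30.0
```

Call:
play_rows:
  targets:
    - [[1,0,0,-15,0],[1,0,0,-35,0],[1,0,0,-40,0],[1,0,0,-40,0],[1,0,0,-25,0],[1,-21.6,-34.5,0,0],[1,-21.6,-34.5,0,0],[1,-21.6,-34.5,0,0],[1,-21.6,-34.5,0,0],[1,-21.6,-34.5,0,0],[1,-21.6,-34.5,0,0],[1,0,0,0,0]]

```text
clock: 7.68
eef_pos: [0.6284, 0.1308, 0.2016]
orientation: [0.577, 3.087, 0.0]
force: [-0.3, -0.5, -2.7]
gripper_width: 0.0602
grip_force: 30.0
```

```bash
python3 - <<'E'
from h import *
d=shot("wrist"); b=circ(d,"plinth",(.628,.132)); b2=circ(d,"drum",(.628,.132)); go((628,132.5),72)
P=cloud(d)
# square top from geometry
for r in trace(d,"plinth"):
    q=P[r["mask"]&(d["z_map"]>0)]; print("mask pts",len(q)); 
d2=shot("scene");circ(d2,"drum",(.628,.132))
cv2.imwrite("pics/g2.png",np.hstack([d["img"],cv2.resize(d2["img"][60:252,250:390],None,fx=2,fy=2)])[:,:,::-1])
E
```

```text
plinth (array([629.5, 133.6]), 'r', 58.1, 'box', [array([629.9, 133. ]), array([84.1, 84. ]), np.float64(6.0)], 'zt', np.float64(0.028))
 drum (array([627.9, 131.3]), 'r', 31.6, 'box', [array([626.7, 131.9]), array([59.6, 59.1]), np.float64(70.0)], 'zt', np.float64(0.234))
t 7.83 tcp [627.6 134.1 201.3] yax deg 69.1 F [-0.2  1.5 -2.3] w 0.060080236202314626 -> tool delta [ -0.9  -1.4 129.3]
mask pts 8815
 drum (array([637.1, 132. ]), 'r', 25.5, 'box', [array([640.9, 135.1]), array([33.3, 47.7]), np.float64(33.9)], 'zt', np.float64(0.234))
```

View pics/g2.png

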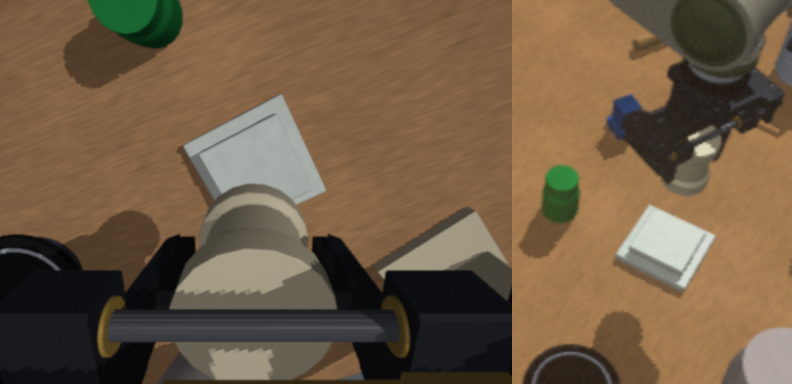

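Drum is held upright above the plinth, which shows at px (255,160) partly hidden, with an offset of 1–2 mm. Lowering.

Call:
play_rows:
  targets:
    - [[1,-1,1,35,0],[1,0,0,40,0],[1,0,0,30,0],[1,0,0,15,0],[1,0,0,5,0],[1,0,0,2,0],[1,0,0,0,0]]

```text
clock: 8.85
eef_pos: [0.6295, 0.1339, 0.0746]
orientation: [0.571, 3.088, 0.0]
force: [0.5, 0.0, -2.3]
gripper_width: 0.06
grip_force: 30.0
```

Call:
play_rows:
  targets:
    - [[1,0,0,1,0],[1,0,0,1,0],[1,0,0,0,0]]

```text
clock: 9.22
eef_pos: [0.6291, 0.1338, 0.0717]
orientation: [0.571, 3.089, 0.0]
force: [-0.2, 0.1, -2.8]
gripper_width: 0.0602
grip_force: 30.0
```

Call:
play_rows:
  targets:
    - [[1,0,0,1,0],[1,0,0,1,0],[1,0,0,0,0]]

```text
clock: 9.6
eef_pos: [0.6295, 0.1338, 0.0716]
orientation: [0.571, 3.088, 0.0]
force: [-6.1, -1.3, 11.9]
gripper_width: 0.0603
grip_force: 29.9
```

Call:
play_rows:
  targets:
    - [[1,0,0,-0.5,0],[-1,0,0,0,0],[-1,0,0,0,0],[-1,0,0,0,0],[-1,0,0,-25,0],[-1,0,0,-40,0],[-1,0,0,-40,0],[-1,0,0,-30,0],[-1,0,0,0,0]]

```text
clock: 10.72
eef_pos: [0.6298, 0.1339, 0.2073]
orientation: [0.57, 3.085, 0.001]
force: [-0.3, 0.9, -0.7]
gripper_width: 0.0878
grip_force: 0.0
```

```bash
python3 - <<'E'
from h import *
d=shot("wrist"); save(d,"w3.png")
circ(d,"plinth",(.628,.132)); b=circ(d,"drum",(.628,.132)); go((460.5,-293),200)
P=cloud(d).reshape(-1,3); q=P[(P[:,2]>.023)&(P[:,2]<.032)&(np.hypot(P[:,0]-.628,P[:,1]-.132)<.075)]
print(cv2.minAreaRect((q[:,:2]*1000).astype(np.float32)))
E
```

```text
plinth (array([629.6, 133.4]), 'r', 58.0, 'box', [array([629.7, 133. ]), array([83.6, 83.9]), np.float64(5.9)], 'zt', np.float64(0.028))
 drum (array([628.9, 134. ]), 'r', 31.0, 'box', [array([628.7, 134.3]), array([61.1, 61. ]), np.float64(82.0)], 'zt', np.float64(0.104))
t 10.88 tcp [628.6 133.8 203.5] yax deg 69.0 F [ 0.2 -0.6 -0.3] w 0.08816995457154952 -> tool delta [   4.3 -458.7    4. ]
((629.69482421875, 133.0128173828125), (83.6219711303711, 83.90049743652344), 5.920742034912109)
```

View pics/w3.png

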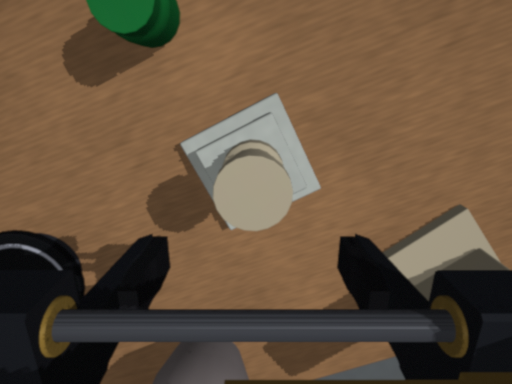

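The drum top at px (253,190) stands upright about 1 mm from the plinth centre. Next, the cap.

Call:
play_rows:
  targets:
    - [[-1,0,-45.9,0,0],[-1,0,-45.9,0,0],[-1,0,-45.9,0,0],[-1,0,-45.9,0,0],[-1,0,-45.9,0,0],[-1,0,-45.9,0,0],[-1,0,-45.9,0,0],[-1,0,-45.9,0,0],[-1,0,-45.9,0,0],[-1,4,-45.9,0,0],[-1,0,0,0,0],[-1,0,0,0,0]]

```text
clock: 12.38
eef_pos: [0.4612, -0.2927, 0.2043]
orientation: [-0.571, -3.088, -0.002]
force: [-0.0, 0.5, -1.2]
gripper_width: 0.0884
grip_force: 0.0
```

```bash
python3 - <<'E'
from h import *
d=shot("wrist"); save(d,"w4.png")
b=circ(d,"cap",(.4605,-.293)); go(b[0],50)
E
```

```text
cap (array([ 462.4, -293.6]), 'r', 11.9, 'box', [array([ 462.3, -293.3]), array([23.2, 22.8]), np.float64(54.9)], 'zt', np.float64(0.053))
t 12.47 tcp [ 461.6 -292.3  204.8] yax deg 69.1 F [ 0.9 -0.4  0. ] w 0.08801393144396134 -> tool delta [ -1.3  -1.  154.8]
```

View pics/w4.png

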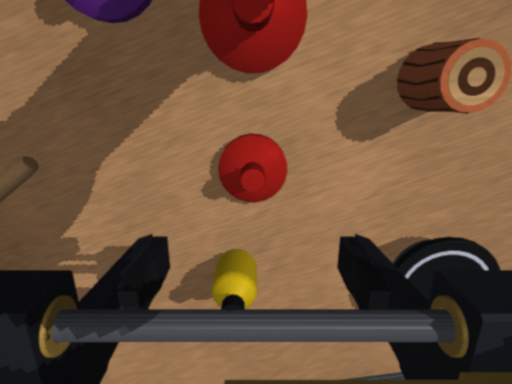

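The small red cap's knob is at px (253,178), with the glue at (236,285) and clear of the fingers. Descending.

Call:
play_rows:
  targets:
    - [[-1,-1,-1,40,0],[-1,0,0,45,0],[-1,0,0,40,0],[-1,0,0,20,0],[-1,0,0,9,0],[1,0,0,0,0],[1,0,0,0,0],[1,0,0,0,0],[1,0,0,0,0],[1,0,0,0,0],[1,0,0,0,0],[1,0,0,0,0]]

```text
clock: 13.98
eef_pos: [0.4618, -0.2947, 0.0513]
orientation: [0.571, 3.089, 0.0]
force: [0.9, 0.7, -0.9]
gripper_width: 0.0229
grip_force: 30.0
```

Call:
play_rows:
  targets:
    - [[1,0,0,-20,0],[1,0,0,-50,0],[1,0,0,-55,0],[1,0,0,-50,0],[1,0,58,0,0],[1,0,58,0,0],[1,0,58,0,0],[1,0,58,0,0],[1,0,58,0,0],[1,0,58,0,0],[1,0,58,0,0],[1,0,0,0,0]]

```text
clock: 15.48
eef_pos: [0.6072, 0.0879, 0.2254]
orientation: [-0.564, -3.089, -0.001]
force: [0.5, -0.7, -2.0]
gripper_width: 0.0231
grip_force: 30.0
```

Call:
play_rows:
  targets:
    - [[1,-1.5,27,0,0],[1,-1.5,26,0,0],[1,0,0,0,0]]

```text
clock: 15.85
eef_pos: [0.6287, 0.1332, 0.2256]
orientation: [-0.57, -3.089, 0.0]
force: [-0.4, 0.4, -2.1]
gripper_width: 0.0232
grip_force: 30.0
```

```bash
python3 - <<'E'
from h import *
d=shot("wrist"); save(d,"w5.png")
circ(d,"cap",(.629,.134)); circ(d,"drum",(.629,.134)); go((628.9,134),152.7)
P=cloud(d).reshape(-1,3)
for lo,hi in((.095,.11),):
    q=P[(P[:,2]>lo)&(P[:,2]<hi)&(np.hypot(P[:,0]-.629,P[:,1]-.134)<.05)]; print(len(q)); 
    if len(q)>20: print(cv2.minEnclosingCircle((q[:,:2]*1000).astype(np.float32)))
E
```

```text
cap (array([628.6, 133.6]), 'r', 12.1, 'box', [array([628.7, 133.5]), array([23.2, 23.4]), np.float64(82.1)], 'zt', np.float64(0.228))
 drum (array([620.1, 138.6]), 'r', 28.1, 'box', [array([609.3, 143.4]), array([56.2, 26. ]), np.float64(66.3)], 'zt', np.float64(0.104))
t 16.0 tcp [628.5 131.7 226.1] yax deg 69.0 F [-0.4  0.5 -2.1] w 0.02311099138307118 -> tool delta [ 0.4  2.3 73.4]
1197
((623.262939453125, 136.57681274414062), 29.91318702697754)
```

View pics/w5.png

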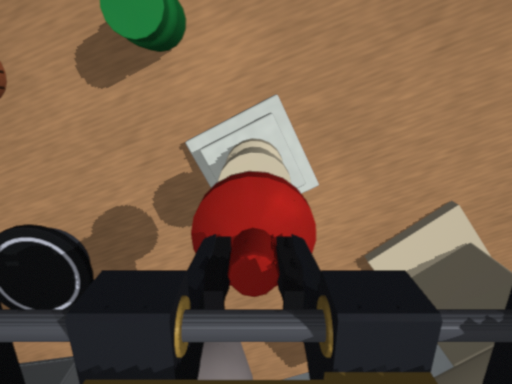

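The cap knob at px (253,265) is aligned with the drum within 1 mm. Lowering.

Call:
play_rows:
  targets:
    - [[1,0,0,25,0],[1,0,0,30,0],[1,0,0,12,0],[1,0,0,4,0],[1,0,0,1,0],[1,0,0,1,0],[1,0,0,0,0]]

```text
clock: 16.88
eef_pos: [0.6289, 0.1329, 0.1537]
orientation: [0.571, 3.089, 0.0]
force: [0.3, 0.9, -2.0]
gripper_width: 0.0232
grip_force: 30.0
```

Call:
play_rows:
  targets:
    - [[1,0,0,1,0],[1,0,0,0,0]]

```text
clock: 17.12
eef_pos: [0.629, 0.1329, 0.1532]
orientation: [0.571, 3.088, 0.0]
force: [-1.8, 0.1, 6.2]
gripper_width: 0.0234
grip_force: 30.0
```

Call:
play_rows:
  targets:
    - [[-1,0,0,0,0],[-1,0,0,0,0],[-1,0,0,0,0],[-1,0,0,0,0],[-1,0,0,-15,0],[-1,0,0,-40,0],[-1,0,0,-40,0],[-1,0,0,0,0],[-1,0,0,0,0]]

```text
clock: 18.25
eef_pos: [0.6285, 0.1329, 0.2469]
orientation: [-0.571, -3.088, 0.0]
force: [-0.1, -0.4, -1.5]
gripper_width: 0.0882
grip_force: 0.0
```

```bash
python3 - <<'E'
from h import *
d=shot("wrist"); save(d,"w6.png")
circ(d,"cap",(.629,.134)); go((438.5,-101.5),200)
E
```

```text
cap (array([628.9, 133.4]), 'r', 11.8, 'box', [array([628.8, 133.3]), array([22.4, 22.8]), np.float64(25.5)], 'zt', np.float64(0.155))
t 18.35 tcp [628.4 132.9 246.1] yax deg 69.0 F [-0.1 -0.4 -0.2] w 0.08828575375635261 -> tool delta [  93.4 -286.8   46.5]
```

Call:
play_rows:
  targets:
    - [[-1,11.8,-35.9,0,0],[-1,11.8,-35.9,0,0],[-1,11.8,-35.9,6,0],[-1,11.8,-35.9,6,0],[-1,11.8,-35.9,10,0],[-1,11.8,-35.9,10,0],[-1,11.8,-35.9,10,0],[-1,11.8,-35.9,10,0],[-1,0,0,0,0],[-1,0,0,0,0]]

```text
clock: 19.6
eef_pos: [0.4381, -0.1012, 0.1952]
orientation: [-0.572, -3.089, -0.0]
force: [0.7, 0.5, -0.7]
gripper_width: 0.0879
grip_force: 0.0
```

```bash
python3 - <<'E'
from h import *
d=shot("wrist"); save(d,"w7.png")
b=circ(d,"stump",(.4385,-.1015)); go(b[0],38)
E
```

```text
stump (array([ 440. , -101.3]), 'r', 27.5, 'box', [array([ 440.1, -101.5]), array([53.4, 53.5]), np.float64(26.8)], 'zt', np.float64(0.073))
t 19.7 tcp [ 438.4 -101.   195.3] yax deg 69.1 F [0.2 0.1 0.1] w 0.08786428646350908 -> tool delta [ -1.6   0.2 157.3]
```

View pics/w6.png

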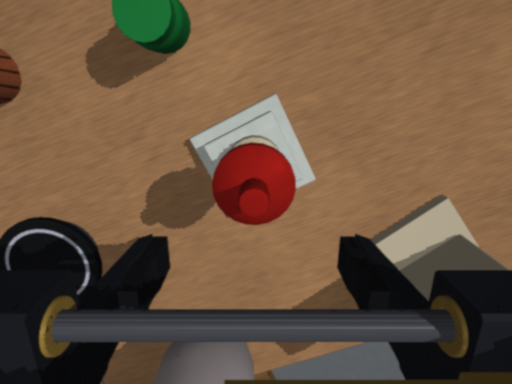

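View pics/w7.png

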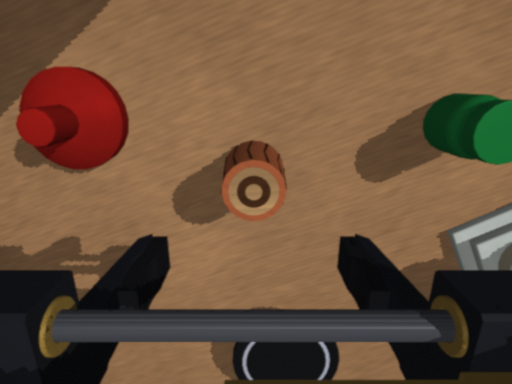

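The cap sits level and centred on the drum (px (254,190)), and the stump is centred at (254,191) with clear space. Gripping it.

Call:
play_rows:
  targets:
    - [[-1,-1.5,0,45,0],[-1,0,0,45,0],[-1,0,0,40,0],[-1,0,0,20,0],[-1,0,0,6,0],[1,0,0,0,0],[1,0,0,0,0],[1,0,0,0,0],[1,0,0,0,0],[1,0,0,0,0],[1,0,0,0,0]]

```text
clock: 21.08
eef_pos: [0.4396, -0.1022, 0.0398]
orientation: [0.571, 3.088, -0.0]
force: [0.3, 1.7, 6.1]
gripper_width: 0.0587
grip_force: 30.1
```

Call:
play_rows:
  targets:
    - [[1,0,0,-15,0],[1,0,0,-40,0],[1,0,0,-45,0],[1,0,0,-40,0],[1,-43.6,7.4,0,0],[1,-43.6,7.4,0,0],[1,-43.6,7.4,0,0],[1,-43.6,7.4,0,0],[1,-43.6,7.4,0,0],[1,0,0,0,0],[1,0,0,0,0]]

```text
clock: 22.45
eef_pos: [0.6554, -0.1453, 0.1786]
orientation: [-0.571, -3.088, -0.0]
force: [-0.0, -0.1, -2.2]
gripper_width: 0.0582
grip_force: 29.9
```

```bash
python3 - <<'E'
from h import *
d=shot("wrist"); save(d,"w8.png"); circ(d,"wheel",(.657,-.145)); circ(d,"stump",(.657,-.145)); go((657,-145),74)
t=shot("top"); circ(t,"wheel",(.657,-.145),tag="top"); circ(t,"plinth",(.628,.132),tag="top")
# ellipse fit of visible wheel-top outline in wrist view
P=cloud(d)
for r in trace(d,"wheel")[:1]:
    m=r["mask"].astype(np.uint8); c=max(cv2.findContours(m,cv2.RETR_EXTERNAL,cv2.CHAIN_APPROX_NONE)[0],key=len)[:,0]
    q=P[r["mask"]&(d["z_map"]>0)]; q=q[(q[:,2]>.034)&(q[:,2]<.042)]; h=cv2.convexHull((q[:,:2]*1000).astype(np.float32))[:,0]
    from scipy.optimize import least_squares
    f=least_squares(lambda p:np.hypot(h[:,0]-p[0],h[:,1]-p[1])-61.5,[657,-145],loss="soft_l1"); print("fit",f.x.round(1),len(h),h.min(0),h.max(0))
E
```

```text
wheel (array([ 658.3, -145.4]), 'r', 61.6, 'box', [array([ 645.7, -140. ]), array([122.5,  95.5]), np.float64(67.2)], 'zt', np.float64(0.039))
 stump (array([ 655.5, -145.2]), 'r', 27.9, 'box', [array([ 655.4, -145.5]), array([51. , 55.4]), np.float64(67.2)], 'zt', np.float64(0.211))
t 22.6 tcp [ 655.4 -145.4  179.7] yax deg 69.0 F [-0.5  1.4 -1.6] w 0.058344750628466883 -> tool delta [ -1.3   0.9 105.7]
top wheel (array([625.6, 132.4]), 'r', 56.7, 'box', [array([625.4, 132.2]), array([82. , 83.5]), np.float64(5.5)], 'zt', np.float64(0.028))
top plinth (array([625.6, 132.4]), 'r', 56.7, 'box', [array([625.4, 132.2]), array([82. , 83.5]), np.float64(5.5)], 'zt', np.float64(0.028))
fit [ 658.4 -145.4] 53 [ 597.1046  -206.45723] [709.04626 -84.31731]
```

View pics/w8.png

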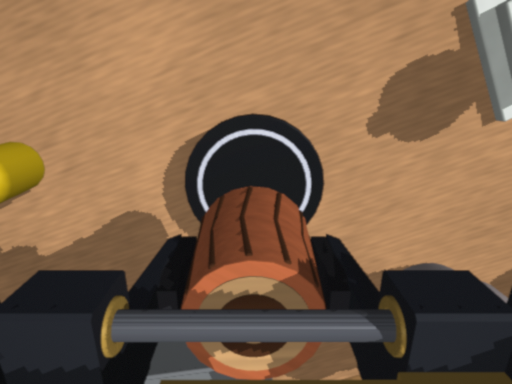

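The wheel's ring is centred near px (253,180), and the measured plinth–wheel distance is 279.9 mm, a good check. I shift +3 mm in x and lower.

Call:
play_rows:
  targets:
    - [[1,-2.7,1,35,0],[1,0,0,40,0],[1,0,0,20,0],[1,0,0,5,0],[1,0,0,1,0],[1,0,0,1,0],[1,0,0,0,0]]

```text
clock: 23.68
eef_pos: [0.6592, -0.1456, 0.078]
orientation: [0.571, 3.088, -0.0]
force: [-0.1, -0.4, -2.8]
gripper_width: 0.0585
grip_force: 29.9
```

Call:
play_rows:
  targets:
    - [[1,0,0,1,0],[1,0,0,1,0],[1,0,0,0,0]]

```text
clock: 24.05
eef_pos: [0.6591, -0.1456, 0.0759]
orientation: [0.571, 3.089, -0.0]
force: [-2.5, 1.2, 3.4]
gripper_width: 0.0583
grip_force: 30.1
```

Call:
play_rows:
  targets:
    - [[-1,0,0,0,0],[-1,0,0,0,0],[-1,0,0,0,0],[-1,0,0,-25,0],[-1,0,0,-45,0],[-1,0,0,-45,0],[-1,0,0,-20,0],[-1,0,0,0,0],[-1,0,0,0,0]]

```text
clock: 25.18
eef_pos: [0.6586, -0.1454, 0.2087]
orientation: [-0.571, -3.087, -0.001]
force: [-0.1, 0.8, -1.1]
gripper_width: 0.0881
grip_force: 0.0
```

```bash
python3 - <<'E'
from h import *
d=shot("wrist"); circ(d,"wheel",(.657,-.145)); circ(d,"stump",(.657,-.145)); go((444.5,300),200)
E
```

```text
wheel (array([ 658.6, -145.5]), 'r', 61.8, 'box', [array([ 657.4, -145.1]), array([123. , 120.6]), np.float64(71.8)], 'zt', np.float64(0.039))
 stump (array([ 659.2, -145.2]), 'r', 27.5, 'box', [array([ 659.4, -145.2]), array([53.7, 53.2]), np.float64(28.7)], 'zt', np.float64(0.109))
t 25.32 tcp [ 658.7 -145.4  208.9] yax deg 69.0 F [-0.1 -0.8 -0.3] w 0.08772578430536326 -> tool delta [359.3 339.3   9.7]
```

Call:
play_rows:
  targets:
    - [[-1,39.9,37.7,0,0],[-1,39.9,37.7,0,0],[-1,39.9,37.7,0,0],[-1,39.9,37.7,0,0],[-1,39.9,37.7,0,0],[-1,39.9,37.7,0,0],[-1,39.9,37.7,0,0],[-1,39.9,37.7,0,0],[-1,39.9,37.7,0,0],[-1,0,0,0,0.1],[-1,0,0,0,0]]

```text
clock: 26.7
eef_pos: [0.4447, 0.3, 0.2098]
orientation: [-0.722, -3.057, 0.001]
force: [1.2, 0.6, -0.2]
gripper_width: 0.0881
grip_force: 0.0
```

```bash
python3 - <<'E'
from h import *
d=shot("wrist"); save(d,"w9.png"); b=circ(d,"obelisk",(.4445,.3))
P=cloud(d).reshape(-1,3); n=np.hypot(P[:,0]-.4445,P[:,1]-.3)<.05
for lo,hi in((.008,.02),(.052,.06),(.008,.09)):
    q=P[n&(P[:,2]>lo)&(P[:,2]<hi)]; print(lo,len(q),cv2.minAreaRect((q[:,:2]*1000).astype(np.float32)))
q=P[n]; print("apex",q[q[:,2].argmax()])
go(b[0],41)
E
```

```text
obelisk (array([446.3, 302.5]), 'r', 12.4, 'box', [array([445.3, 302.5]), array([19.3, 18.7]), np.float64(62.9)], 'zt', np.float64(0.072))
0.008 510 ((446.24053955078125, 302.6603698730469), (43.654422760009766, 44.54613494873047), 62.36129379272461)
0.052 445 ((445.9432373046875, 302.67706298828125), (33.5992546081543, 34.32068634033203), 62.49528503417969)
0.008 2114 ((446.24053955078125, 302.6603698730469), (43.654422760009766, 44.54613494873047), 62.36129379272461)
apex [0.43460247 0.32252715 0.28081719]
t 26.8 tcp [445.1 299.4 209.9] yax deg 63.4 F [-0.1  0.6  0.5] w 0.08814236911684663 -> tool delta [  0.3   3.4 168.9]
```

View pics/w9.png

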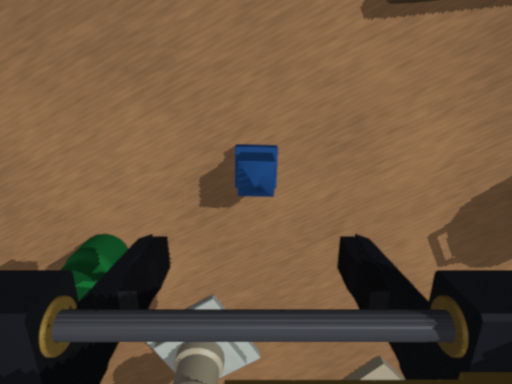

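The stump is within 1 mm of the wheel centre. The obelisk at px (256,170) is square to the jaws. Gripping it.

Call:
play_rows:
  targets:
    - [[-1,0,3,45,0.018],[-1,0,0,50,0],[-1,0,0,40,0],[-1,0,0,25,0],[-1,0,0,7,0],[1,0,0,0,0],[1,0,0,0,0],[1,0,0,0,0],[1,0,0,0,0],[1,0,0,0,0],[1,0,0,0,0],[1,0,0,0,0]]

```text
clock: 28.3
eef_pos: [0.4463, 0.3024, 0.0433]
orientation: [-0.752, -3.05, 0.0]
force: [-1.6, -1.9, 2.2]
gripper_width: 0.0399
grip_force: 29.8
```

```bash
python3 - <<'E'
from h import *
go((644.1,-6.2),220); print(monitor.read_state()["joint_positions"])
E
```

```text
t 28.3 tcp [446.3 302.4  43.3] yax deg 62.3 F [-1.6 -1.9  2.2] w 0.03988226017642053 -> tool delta [-318.6 -181.2 -176.7]
[ 3.78071113e-01  6.13737641e-01  1.67521878e+00 -1.86823857e-04
  8.52843607e-01 -7.08851254e-01]
```

Call:
play_rows:
  targets:
    - [[1,0,0,-20,0],[1,0,0,-55,0],[1,0,0,-55,0],[1,0,0,-50,0],[1,-45.5,-25.9,0,0],[1,-45.5,-25.9,0,0],[1,-45.5,-25.9,0,0],[1,-45.5,-25.9,0,0],[1,-45.5,-25.9,0,0],[1,-45.5,-25.9,0,0],[1,-45.5,-25.9,0,0],[1,0,0,0,0]]

```text
clock: 29.8
eef_pos: [0.6448, -0.0092, 0.2218]
orientation: [-0.758, -3.048, 0.0]
force: [0.2, 1.3, -3.0]
gripper_width: 0.0398
grip_force: 29.4
```

Call:
play_rows:
  targets:
    - [[1,0,0,0,0.13],[1,0,0,0,0.13],[1,0,0,0,0.12],[1,0,0,0,0]]

```text
clock: 30.3
eef_pos: [0.6436, -0.0053, 0.2229]
orientation: [-1.312, -2.854, -0.0]
force: [0.3, 0.0, -2.0]
gripper_width: 0.0402
grip_force: 29.4
```

```bash
python3 - <<'E'
from h import *
d=shot("wrist"); save(d,"w10.png")
circ(d,"obelisk",(.644,-.006)); go((644.1,-6.2),50)
P=cloud(d).reshape(-1,3); n=(np.hypot(P[:,0]-.644,P[:,1]+.006)<.05)&(P[:,2]>.17)&(P[:,2]<.26); q=P[n]
from scipy.stats import binned_statistic as bs
print(len(q)); t=q[(q[:,2]>.225)&(q[:,2]<.26)]
c,s,a=cv2.minAreaRect((t[:,:2]*1000).astype(np.float32)); print(c,s,a,t[:,2].max())
E
```

```text
obelisk (array([640.3,  -1. ]), 'r', 13.3, 'box', [array([640.4,  -0.7]), array([23.5, 15.1]), np.float64(40.5)], 'zt', np.float64(0.249))
t 30.4 tcp [643.7  -5.6 223.1] yax deg 40.7 F [-0.  -0.3 -2.5] w 0.03969146370056061 -> tool delta [-8.000e-01 -1.000e-01  1.731e+02]
15404
(641.63037109375, -2.1851806640625) (73.27531433105469, 29.283851623535156) 40.63134002685547 0.25998955206320956
```

View pics/w10.png

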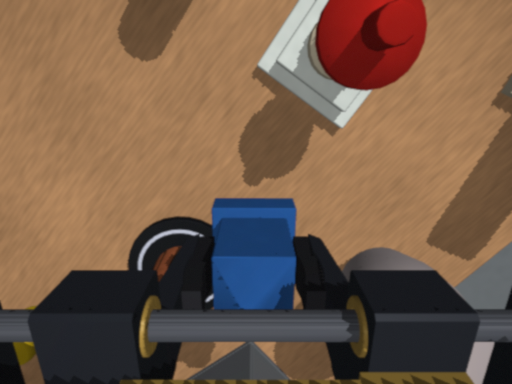

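The obelisk is held upright at px (254,250), with the cap at (370,40) and the wheel at (180,260) clear. Lowering.

Call:
play_rows:
  targets:
    - [[1,-0.5,0,40,0],[1,0,0,50,0],[1,0,0,45,0],[1,0,0,30,0],[1,0,0,11,0],[1,0,0,2,0],[1,0,0,1,0],[1,0,0,0,0]]

```text
clock: 31.4
eef_pos: [0.6447, -0.0066, 0.0453]
orientation: [1.314, 2.852, 0.001]
force: [0.1, -0.5, -2.3]
gripper_width: 0.04
grip_force: 29.4
```

Call:
play_rows:
  targets:
    - [[1,0,0,1,0],[1,0,0,0.5,0],[1,0,0,0,0]]

```text
clock: 31.78
eef_pos: [0.6445, -0.0066, 0.0433]
orientation: [1.315, 2.852, 0.0]
force: [-1.1, 0.7, 2.1]
gripper_width: 0.0399
grip_force: 29.8
```

Contact. Releasing and rising straight up.

Call:
play_rows:
  targets:
    - [[-1,0,0,0,0],[-1,0,0,0,0],[-1,0,0,0,0],[-1,0,0,-20,0],[-1,0,0,-45,0],[-1,0,0,-50,0],[-1,0,0,-50,0],[-1,0,0,-30,0],[-1,0,0,0,0],[-1,0,0,0,0]]

```text
clock: 33.02
eef_pos: [0.6439, -0.0065, 0.2369]
orientation: [-1.314, -2.852, 0.001]
force: [-0.6, -0.1, 0.1]
gripper_width: 0.088
grip_force: 0.0
```

```bash
python3 - <<'E'
from h import *
d=shot("wrist"); circ(d,"obelisk",(.644,-.006)); go((644,-6),200)
P=cloud(d).reshape(-1,3); n=(np.hypot(P[:,0]-.644,P[:,1]+.006)<.05)
for lo,hi in((.008,.02),(.05,.06),(.008,.09)):
    q=P[n&(P[:,2]>lo)&(P[:,2]<hi)]; print(lo,len(q),cv2.minAreaRect((q[:,:2]*1000).astype(np.float32)))
for n,p in (("plinth",(.629,.133)),("wheel",(.658,-.145)),("stump",(.658,-.145)),("cap",(.629,.133))): circ(d,n,p)
d2=shot("scene"); save(d2,"s2.png")
for n,p in (("jar",(.463,.095)),("glue",(.566,-.354)),("cap",(.629,.133)),("stump",(.658,-.145))): circ(d2,n,p,tag="scene")
E
```

```text
obelisk (array([644. ,  -5.7]), 'r', 12.3, 'box', [array([644.3,  -5.9]), array([18.9, 19.6]), np.float64(37.3)], 'zt', np.float64(0.072))
t 33.12 tcp [643.8  -6.5 236.4] yax deg 40.5 F [ 0.5  0.  -0.5] w 0.08825689881724524 -> tool delta [ 0.2  0.5 36.4]
0.008 440 ((644.8390502929688, -5.553647994995117), (43.355682373046875, 44.0871696472168), 39.96662521362305)
0.05 403 ((644.6793823242188, -5.8091278076171875), (33.86757278442383, 34.595611572265625), 41.30317687988281)
0.008 1784 ((644.8390502929688, -5.553647994995117), (43.355682373046875, 44.0871696472168), 39.96662521362305)
 plinth (array([630.7, 122.9]), 'r', 52.0, 'box', [array([631. , 125.1]), array([84.3, 68.5]), np.float64(6.0)], 'zt', np.float64(0.028))
 wheel (array([ 659.5, -143.6]), 'r', 62.1, 'box', [array([ 663.6, -125.1]), array([ 82.7, 123.5]), np.float64(77.4)], 'zt', np.float64(0.039))
 stump (array([ 632.4, -103.5]), 'r', 64.9, 'box', [array([652.7, -98.4]), array([ 43.5, 129.8]), np.float64(14.3)], 'zt', np.float64(0.109))
 cap (array([629.3, 132.6]), 'r', 12.0, 'box', [array([629.2, 132.7]), array([23. , 23.3]), np.float64(83.0)], 'zt', np.float64(0.155))
scene jar (array([522. ,  12.7]), 'r', 126.2, 'box', [array([523.8,  14.3]), array([ 30.3, 251.2]), np.float64(41.2)], 'zt', np.float64(0.079))
scene glue (array([ 566.7, -353.7]), 'r', 11.5, 'box', [array([ 566.9, -354.3]), array([21.6, 20.6]), np.float64(67.2)], 'zt', np.float64(0.087))
scene cap (array([670.3, -14. ]), 'r', 15.7, 'box', [array([669.7, -13.2]), array([31.5,  2.1]), np.float64(37.5)], 'zt', np.float64(0.313))
scene stump (array([ 658., -145.]), 'r', 27.5, 'box', [array([ 657.9, -145.5]), array([51.4, 53.8]), np.float64(34.7)], 'zt', np.float64(0.11))
```

View pics/s2.png

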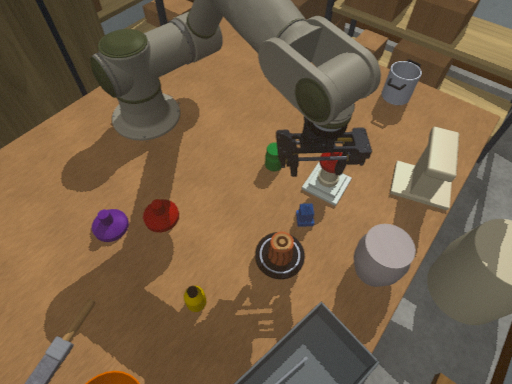

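The scene view shows everything in place: stump on the wheel (282,250), obelisk (305,213), drum and cap on the plinth (328,170), with the jar and glue unmoved. Every error is about 1 mm, so I hand it in.

```bash
python3 -c "
from h import *
print(arm.sign_off())"
```

```text
the job is handed in; nothing more can be done
None
```

The display is set up and handed in at about 33 s of the 128 s limit: the drum and small red cap stand on the plinth, the stump on the turntable and the obelisk midway, all upright, released and about 1 mm from target by the camera measurements. The bottle measured where it was; the jar looked unmoved, but the arm partly hid it in the last picture.

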